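# Load and wind the nightingale's spring movement

## Robot

A 7-joint arm with a two-finger parallel gripper is mounted at the origin on the work surface. World frame = base frame: x ahead of the robot, y to its left, z up, the work surface at z = 0. Lengths are in m, angles in rad, forces in N, time in s.
With the tool pointing down it reaches from about 0.4 to 0.875 m from the base axis. Payload 4.4 kg.
Tool frame: the origin (TCP) lies on the centre line of the jaws, within the pads' length; the fingertips stand 8 mm ahead of it and the grasp point (between the pads) lies 11 mm behind it (arm.tip_reach is the distance from the TCP to the fingertips, in m); z points along the fingers, y is the line along which they close (so a half turn about z gives the same grasp; the last joint's range is limited). The gripper opens to 85 mm and grips with 20 to 120 N. Pads are 22 mm wide; open, the fingers measure 114 mm over their backs; the gripper's body (76 mm by 85 mm) begins 54 mm behind the grasp point. The pads swing forward as they close: fully open they stand 13 mm farther back than shut.
Start: joints at [1.083, 0.628, 0.038, 1.517, -0.027, 0.996, -0.02], TCP at [0.266, -0.593, 0.239] pointing down, gripper open.
Joint ranges: [-3.06, 3.06], [-0.37, 2.12], [-1.25, 1.32], [0.18, 2.47], [-1.1, 4.24], [0.23, 1.98], [-2.94, 2.94]. Speed limits (rad/s): [2.57, 2.57, 3.14, 3.14, 3.14, 3.14, 3.14].

## Interface

Orientations are given as a unit quaternion [x, y, z, w].
In Python, from bench import arm, claw, kinematics, optics, order, current_time_s, current_joint_positions, current_qvel, current_joint_torque, current_ee_pos, current_orientation, current_force, current_ft_torque, current_gripper_width, current_gripper_force gives the robot as it stands. Calls block until the motion is done:
- arm.move_to(position, orientation): joint-space move of the TCP to a pose.
- arm.line_to(position, speed=0.15, ori=None, force_limit=None): straight line of the TCP; ori=None keeps the orientation; speed is the mean speed in m/s. With force_limit (N) it stops when the force on the tool has changed by that much, and returns True; else False.
- arm.set_joints(angles): joint-space move.
- claw.release() and claw.grasp(effort=None): open the fingers fully, or close them until they stop; effort is the grip in N (None keeps the last).
- arm.pause(seconds).
- kinematics.ik(position, orientation): joint angles nearest the present ones, or None.
- optics.camera(name): name is "side" or "top" or "wrist"; returns a dict with "image" (400x640x3 uint8, blue, green, red), "vertical_fov" (degrees; the focal length in pixels is half the picture's height over the tangent of half this angle, whatever the lens; pixels are square), "cx", "cy" (the principal point, pixels), "k1" (the pictures are not rectified: a ray, as slopes to the right and down, at radius r is drawn at 1 + k1 r^2 times it, then the intrinsics apply), "R" (3x3) and "t" (3): a world point X has camera coordinates R X + t. Camera axes: x right, y down, z forward; pixel columns grow to the right and rows downward; lengths in m; the calibration is good to about 2 mm. A picture is of the moment at which its call begins. There is no depth.
A pose or a line that the arm cannot do raises arm.PlanningError and nothing moves.
- order.sign_off(): hands the job in; it is judged then, once.
Readings, each from a call of its own:
- current_time_s(): time.
- current_joint_positions(): joint angles.
- current_qvel(): joint speeds.
- current_joint_torque(): joint torques, N m.
- current_ee_pos(): TCP position.
- current_orientation(): TCP orientation.
- current_force(): force on the tool from outside, world axes, zero at the start.
- current_ft_torque(): the same for the moment, N m.
- current_gripper_width(): finger opening in m.
- current_gripper_force(): force on a finger pad.
Only numpy, scipy, OpenCV 4.12 (cv2) and the standard library are available. Lean on these libraries where they do the work, as an engineer would, in place of code of your own. Each camera call takes 0.05 s, during which the arm holds its last target. There are 200 camera calls.

## Task

Load the bird movement for its trial run: lay the large blued-steel wheel flat in the centre of the round walnut cage floor and the smaller bright-steel wheel flat and centred on top of it, setting each down rather than dropping it. Then wind the nickel key clockwise, a part turn at a time, until the spring is fully wound. Leave everything else, the brass wheel and the nightingale included, as it stands.

Things in the scene. Friction and masses are not known exactly. Their poses are not given: they have to be found in the camera images.
- movement: the spring movement, fixed to the table: walnut case 170 mm (x) by 330 mm (y) by 50 mm high. On its top stand the cage floor, centred 80 mm towards +y, and the winding key, on a vertical axis 95 mm towards -y. Origin under the centre of the case, z up
- floor_centre (a point): centre of the top face of the round walnut cage floor (150 mm across, 12 mm thick, lying on the case: this face is 62 mm above the table). A brass ring of 76 mm inside and 84 mm outside diameter is inlaid around this point to show the centre; it lies flush and holds nothing. Axes as the movement's
- large_wheel: large escapement wheel of blued (dark blue) steel: a solid flat toothed disc 70 mm across, 16 mm thick, about 0.30 kg, loose, lying flat on the table; pick it by the rim across its diameter. Origin at the centre of its underside, z up
- small_wheel: small escapement wheel of bright silvery steel: a solid flat toothed disc 60 mm across, 16 mm thick, about 0.22 kg, loose, lying flat on the table; pick it by the rim across its diameter. Origin at the centre of its underside, z up
- winding_key (a joint): turn of the key in rad: 0 when run down, growing clockwise seen from above, up to a hard stop at 2.6 = fully wound. It starts partly wound, at 0 to 0.5. It takes about 0.10 Nm, rising to 0.16 Nm, to turn, and it stays where it is left
- key_grip (a point): where to pinch the nickel winding key: on its vertical axis, 97 mm above the table, in the middle of its upright flat bow (64 mm long, 12 mm thick, 34 mm tall, its top 114 mm above the table). This frame turns with the key: its x runs along the bow's length, its y through the 12 mm thickness, z up. At key value 0 its axes are parallel to the movement's
- nightingale: gilded tin nightingale on its small round walnut foot (56 mm), about 150 mm long and 110 mm tall, free-standing; origin under the centre of the foot
- brass_wheel: brass toothed wheel, 66 mm across, 16 mm thick, a look-alike that is not wanted; origin at the centre of its underside
- screwdriver: screwdriver lying on the table, 160 mm long; a bystander; origin at its middle, underside
- oil_jar: amber jar, 48 mm across, 70 mm tall; a bystander; origin under its centre
- brush: brush lying on the table, 150 mm long; a bystander; origin at its middle, underside
Things that resemble listed ones, but are neither listed nor needed, are in the scene too. Several things have the shape of the large_wheel; the one meant has the colours described above.

How it is judged:
By the outcome, as a careful person would: the job done as asked, in the order asked, and still so for the second after the job is handed in, with the robot touching nothing.
It also fails if it takes over 72 s, if anything falls off the work surface, if the arm or the gripper's body presses on something with over 40 N, if the wrist force passes 120 N, or if a joint passes its speed limit or range.

## Working session

There is one attempt and no reset: what is moved stays moved. The work goes in short steps, each a Python script; the robot and the scene stay as the last script left them, time stands still between calls to the robot, and variables do not carry over. Pictures are saved under pics/ and viewed, at most 10 in all, crops included, and the job is handed in when it is done.

```bash
mkdir -p pics; ls; python3 - <<'E'
from bench import *
import cv2,pickle
d={}
for n in("top","side"):
    c=optics.camera(n); d[n]=c; cv2.imwrite(f"pics/{n}0.png",c["image"])
    print(n,c["vertical_fov"],c["cx"],c["cy"],c["k1"],c["R"],c["t"])
pickle.dump(d,open("cams0.pkl","wb"))
print(current_time_s(),current_orientation(),current_gripper_width())
E
```

```text
pics
top 42.336137235015514 319.04783160476717 193.75864664452246 -0.07749856070347727 [[ 0.02210328 -0.99952218  0.02160679]
 [-0.99403277 -0.02428076 -0.1063452 ]
 [ 0.10681901 -0.01912728 -0.99409449]] [-0.0923896   0.6016227   1.42550007]
side 52.851224207811825 321.11559078068615 210.0387063309366 -0.10252372592602564 [[ 0.97664442 -0.2147453  -0.00708028]
 [-0.14764252 -0.64679658 -0.74823517]
 [ 0.15610049  0.73180506 -0.66339581]] [-0.59816285  0.13563157  1.15263535]
0.1 [ 9.77842552e-01  2.09340114e-01 -1.82917036e-04 -7.91927571e-04] 0.0855415498553476
```

View pics/top0.png

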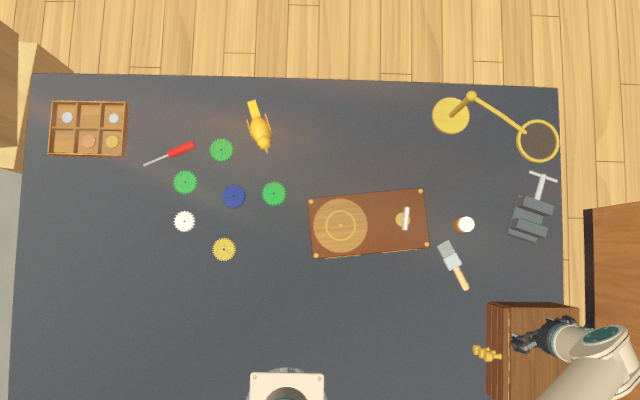

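View pics/side0.png

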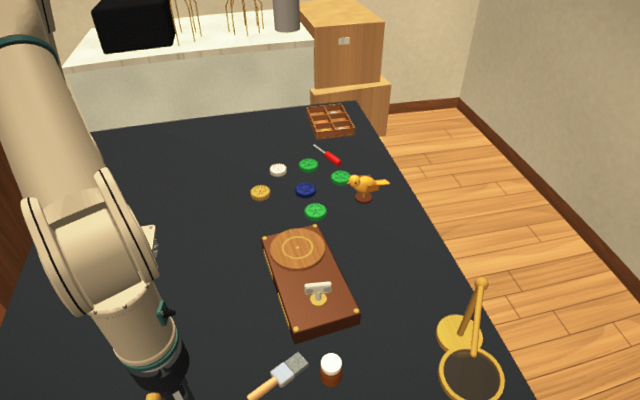

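The top view shows the blued wheel at (233,196). Possible look-alikes are three green wheels at (221,150), (185,182) and (273,194), and a brass wheel at (224,249). The bright-steel wheel is at (184,221), and two small pale discs in the tray at (67,117) and (113,118) could be confused with it. The cage floor ring is at (340,226), the key bow at (405,218) and the nightingale at (260,130). By the description I choose (233,196) as large and (184,221) as small, and will check both in one crop.

```bash
cat > h.py <<'E'
import cv2,numpy as np
def K(c):
    f=200/np.tan(np.radians(c["vertical_fov"]/2))
    return np.array([[f,0,c["cx"]],[0,f,c["cy"]],[0,0,1.]])
def cast(c,uv,z):
    uv=np.atleast_2d(uv).astype(float)
    p=cv2.undistortPoints(uv[:,None],K(c),np.array([c["k1"],0,0,0.]))[:,0]
    R,t=np.array(c["R"]),np.array(c["t"])
    d=np.c_[p,np.ones(len(p))]@R; o=-R.T@t
    return o+d*((z-o[2])/d[:,2])[:,None]
def proj(c,X):
    return cv2.projectPoints(np.atleast_2d(X).astype(float),np.array(c["R"]),np.array(c["t"]),K(c),np.array([c["k1"],0,0,0.]))[0][:,0]
def blob(c,lo,hi,near,r,close=5):
    m=cv2.inRange(cv2.cvtColor(c["image"],cv2.COLOR_BGR2HSV),np.array(lo),np.array(hi))
    w=np.zeros_like(m); cv2.circle(w,tuple(int(round(v)) for v in near),int(r),255,-1); m&=w
    if close: m=cv2.morphologyEx(m,cv2.MORPH_CLOSE,np.ones((close,close)))
    cs=cv2.findContours(m,cv2.RETR_EXTERNAL,cv2.CHAIN_APPROX_NONE)[0]
    return max(cs,key=cv2.contourArea) if cs else None
BLUE=((105,120,30),(130,255,255)); SILV=((0,0,150),(179,60,255)); BRASS=((18,110,120),(32,255,255))
def disc(c,col,near,r,z,close=5):
    k=cv2.convexHull(blob(c,*col,near,r,close))
    e=cv2.fitEllipse(k); return cast(c,e[0],z)[0],e
E
python3 - <<'E'
from h import *; import pickle
d=pickle.load(open("cams0.pkl","rb")); t,s=d["top"],d["side"]
for n,c,b,w in(("top",t,(233,196),(184,221)),("side",s,(306,190),(278,170))):
    for col,p in((BLUE,b),(SILV,w)):
        X,e=disc(c,col,p,20,.008); print(n,np.round(X,4),np.round(e,1) if 0 else e)
a=t["image"]; h=cv2.cvtColor(a,cv2.COLOR_BGR2HSV)
print("hsv ring",h[226,324:330].tolist(),"floor",h[226,335].tolist(),"stud",h[191,420].tolist(),"key",h[218,405].tolist(),h[210,407].tolist())
z=3
A=cv2.resize(a[140:265,165:300],None,fx=z,fy=z,interpolation=cv2.INTER_CUBIC)
B=cv2.resize(a[180:265,300:435],None,fx=z,fy=z,interpolation=cv2.INTER_CUBIC)
cv2.imwrite("pics/crop.png",np.hstack([A,cv2.copyMakeBorder(B,0,A.shape[0]-B.shape[0],0,0,0)])[:, :800])
E
```

```text
top [0.5953 0.1655 0.008 ] ((233.7787322998047, 195.5040283203125), (16.748233795166016, 21.02127456665039), 125.30007934570312)
top [0.5188 0.3052 0.008 ] ((183.98095703125, 220.9564666748047), (21.145023345947266, 21.887556076049805), 84.96795654296875)
side [0.5935 0.1707 0.008 ] ((304.8407897949219, 189.8746337890625), (15.13265323638916, 20.8210391998291), 87.26300811767578)
side [0.5201 0.3184 0.008 ] ((277.5428161621094, 167.9854736328125), (9.010488510131836, 14.863819122314453), 89.59595489501953)
hsv ring [[17, 134, 207], [22, 137, 219], [23, 136, 225], [19, 135, 213], [18, 135, 209], [18, 133, 209]] floor [18, 131, 210] stud [24, 138, 225] key [21, 31, 252] [22, 29, 255]
```

View pics/crop.png

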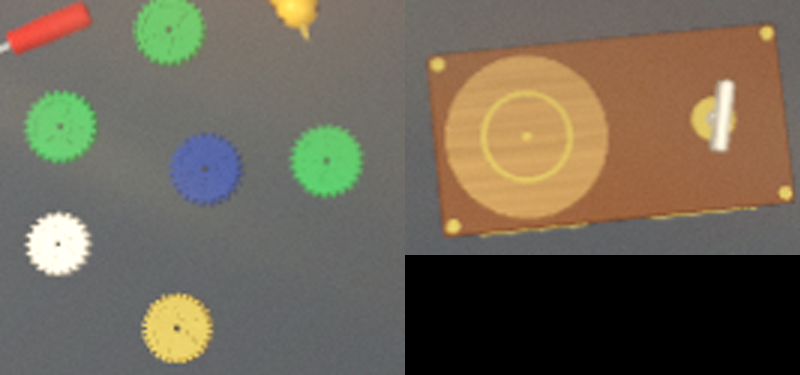

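The crop confirms the choice: the blued wheel at (233,196) sits among the greens, and the bright-steel wheel is at (184,221). The bow of the key is at about (406,219). I'll grip the blue wheel along the free diagonal, and refine with the wrist camera from a hover.

```bash
cat >> h.py <<'E'
def ori(phi): return [float(np.cos(phi/2)),float(np.sin(phi/2)),0.,0.]
E
python3 - <<'E'
from bench import *; from h import *; import pickle
print(arm.tip_reach)
for X in([.595,.167,.2],[.519,.308,.2],[.46,-.1,.2],[.46,-.3,.2]):
  for ph in(-2.356,-1.57,-.785,0,.785,1.57,2.356):
    q=kinematics.ik(X,ori(ph)); print(X[:2],ph,None if q is None else np.round(q,2).tolist())
arm.move_to([.595,.167,.22],ori(.785)); print(current_time_s(),current_joint_positions(),current_ee_pos())
c=optics.camera("wrist"); pickle.dump(c,open("w1.pkl","wb")); cv2.imwrite("pics/w1.png",c["image"]); print(c["k1"],c["vertical_fov"],-np.array(c["R"]).T@c["t"])
E
```

```text
0.008
[0.595, 0.167] -2.356 [0.26, 0.84, -1.06, 1.64, 0.79, 1.15, 1.35]
[0.595, 0.167] -1.57 [0.26, 0.84, -1.06, 1.64, 0.79, 1.15, 2.14]
[0.595, 0.167] -0.785 [-0.48, 0.64, 0.26, 1.66, -0.21, 0.87, -2.49]
[0.595, 0.167] 0 [-0.33, 0.62, 0.02, 1.65, -0.01, 0.86, -1.88]
[0.595, 0.167] 0.785 [-0.22, 0.63, -0.16, 1.65, 0.12, 0.87, -1.22]
[0.595, 0.167] 1.57 [-0.11, 0.64, -0.34, 1.65, 0.26, 0.9, -0.55]
[0.595, 0.167] 2.356 [0.0, 0.67, -0.53, 1.64, 0.4, 0.94, 0.11]
[0.519, 0.308] -2.356 [0.01, 0.82, -1.06, 1.68, 0.79, 1.13, 1.08]
[0.519, 0.308] -1.57 [0.01, 0.82, -1.06, 1.68, 0.79, 1.13, 1.86]
[0.519, 0.308] -0.785 [-0.66, 0.61, 0.12, 1.7, -0.09, 0.84, -2.85]
[0.519, 0.308] 0 [-0.54, 0.6, -0.06, 1.69, 0.05, 0.84, -2.2]
[0.519, 0.308] 0.785 [-0.39, 0.62, -0.3, 1.69, 0.23, 0.87, -1.58]
[0.519, 0.308] 1.57 [-0.22, 0.67, -0.6, 1.68, 0.45, 0.93, -0.99]
[0.519, 0.308] 2.356 [-0.11, 0.72, -0.79, 1.68, 0.59, 1.0, -0.33]
[0.46, -0.1] -2.356 [0.85, 0.64, -1.06, 2.03, 0.72, 0.91, 1.75]
[0.46, -0.1] -1.57 [-0.24, 0.49, 0.56, 2.06, -0.4, 0.7, -2.56]
[0.46, -0.1] -0.785 [-0.08, 0.45, 0.33, 2.05, -0.23, 0
[... 198 characters left out ...]
0.46, -0.1] 2.356 [0.51, 0.47, -0.5, 2.04, 0.34, 0.71, 0.58]
[0.46, -0.3] -2.356 [0.03, 0.66, 0.8, 1.86, -0.61, 0.88, -2.8]
[0.46, -0.3] -1.57 [0.15, 0.6, 0.58, 1.86, -0.43, 0.82, -2.18]
[0.46, -0.3] -0.785 [0.29, 0.56, 0.35, 1.85, -0.26, 0.78, -1.57]
[0.46, -0.3] 0 [0.43, 0.54, 0.14, 1.85, -0.1, 0.76, -0.94]
[0.46, -0.3] 0.785 [0.56, 0.53, -0.06, 1.84, 0.04, 0.77, -0.3]
[0.46, -0.3] 1.57 [0.69, 0.54, -0.25, 1.84, 0.18, 0.78, 0.35]
[0.46, -0.3] 2.356 [0.84, 0.57, -0.47, 1.84, 0.34, 0.82, 0.98]
3.0083 [-0.20047454  0.60666691 -0.18920878  1.62915886  0.13619889  0.91873293
 -1.22722498] [0.59541087 0.16564667 0.21997145]
-0.05101713077209021 68.9293434475763 [0.64806242 0.2186641  0.35563004]
```

View pics/w1.png

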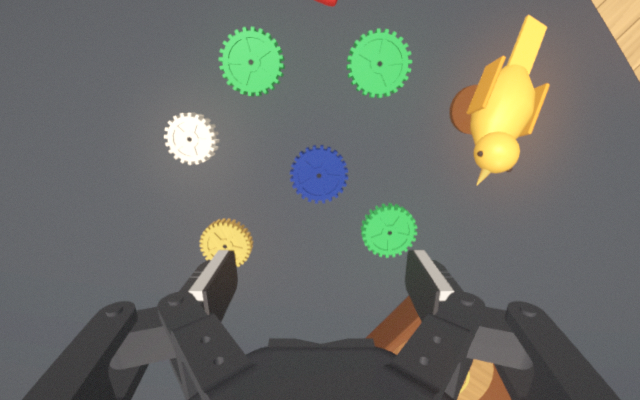

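The wrist view shows the blue wheel at (319,175) and the bright one at (190,139). The brass wheel is at (226,242), and the diagonal line is free.

```bash
python3 - <<'E'
from bench import *; from h import *; import pickle
c=pickle.load(open("w1.pkl","rb"))
B,e=disc(c,((105,100,30),(130,255,255)),(319,175),40,.008); print(B,e)
S,e=disc(c,((0,0,110),(179,110,255)),(190,139),34,.008); print(S,e)
# top-camera cross-check
t=pickle.load(open("cams0.pkl","rb"))["top"]
print(disc(t,((105,60,30),(130,255,255)),(233,196),20,.008))
print(disc(t,((0,0,120),(179,80,255)),(184,221),20,.008))
np.save("wheels.npy",[B,S])
p,o=B[:2],ori(.785)
arm.line_to([*p,.06],.2,o); arm.pause(.2); print(current_time_s(),current_ee_pos()-[*p,.06],current_force())
hit=arm.line_to([*p,-.006],.04,o,force_limit=6); print(hit,current_ee_pos(),current_force(),current_time_s())
E
```

```text
[0.59285133 0.16778674 0.008     ] ((318.57843017578125, 173.91525268554688), (57.68471145629883, 57.981388092041016), 56.954002380371094)
[0.51539899 0.30613893 0.008     ] ((190.0, 139.0), (67.85603332519531, 67.85603332519531), 0.0)
(array([0.59435948, 0.16746685, 0.008     ]), ((233.09669494628906, 195.81370544433594), (23.730886459350586, 24.39344024658203), 110.24822998046875))
(array([0.51910321, 0.30483811, 0.008     ]), ((184.1186065673828, 220.84165954589844), (21.506210327148438, 22.7253360748291), 76.77890014648438))
4.2083 [0.00086914 0.00023196 0.00132636] [0.10673662 0.12533309 0.62358448]
True [ 0.59274644  0.16775132 -0.00508314] [-1.04173809  0.12074685  5.22751418] 5.75
```

```bash
python3 - <<'E'
from bench import *; from h import *; import pickle
t=pickle.load(open("cams0.pkl","rb"))["top"]
F,e=disc(t,((14,90,175),(26,170,255)),(340,225),32,.060); print("floor top cam",F,e); print("dot",cast(t,(340.7,225.3),.062))
p=np.load("wheels.npy")[0][:2]; o=ori(.785)
arm.line_to([*p,.002],.05,o); claw.grasp(60); print(current_gripper_width(),current_gripper_force(),current_ee_pos(),current_force(),current_time_s())
arm.line_to([*p,.2],.25,o); print(current_gripper_width(),current_force())
u=np.array([np.cos(.785),np.sin(.785)])
arm.move_to([*(F[:2]-.10*u),.22],o); arm.pause(.2); print(current_time_s(),current_ee_pos())
c=optics.camera("wrist"); pickle.dump(c,open("w2.pkl","wb")); cv2.imwrite("pics/w2.png",c["image"])
E
```

```text
floor top cam [ 0.51173394 -0.13826609  0.06      ] ((340.2391052246094, 226.37704467773438), (53.80551528930664, 57.441532135009766), 168.65098571777344)
dot [[ 0.5146367  -0.13935942  0.062     ]]
0.06766757015160554 66.71002149581909 [0.59289648 0.16769304 0.00254235] [-0.79308423 -1.2033528   6.97464204] 6.3583
0.06754650049384031 [-0.8043448   0.15994542 -3.68592381]
9.0083 [ 0.44166702 -0.20802348  0.21990767]
```

View pics/w2.png

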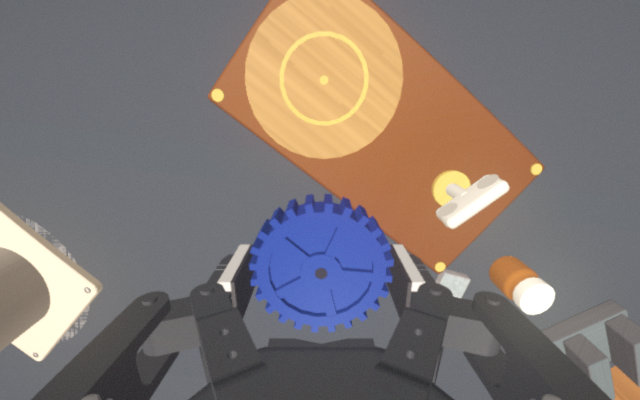

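The wheel is held level, with its hub at (321,273). The floor's ring and centre dot are at (324,79), the case studs at (217,95), (440,267) and (536,169), and the bow at about (473,201).

```bash
python3 - <<'E'
from h import *; import pickle
c=pickle.load(open("w2.pkl","rb")); t=pickle.load(open("cams0.pkl","rb"))["top"]
hsv=cv2.cvtColor(c["image"],cv2.COLOR_BGR2HSV)
print(hsv[79,281].tolist(),hsv[80,324].tolist(),hsv[80,300].tolist(),hsv[201,473].tolist(),hsv[167,536].tolist())
def cen(c,lo,hi,near,r,z):
    k=blob(c,lo,hi,near,r,3); m=cv2.moments(k); uv=(m['m10']/m['m00'],m['m01']/m['m00']); return np.round(uv,1),np.round(cast(c,uv,z)[0],4),cv2.contourArea(k)
Y=((22,120,200),(34,255,255))
k=blob(c,*Y,(324,79),56,3); e=cv2.fitEllipse(k); print("ring",e,cast(c,e[0],.062))
print("dot",cen(c,*Y,(324,80),12,.062))
st=[cen(c,*Y,p,12,.05) for p in((217,95),(440,267),(536,169))]; print(st)
a=st[0][1]-st[1][1]; b=st[2][1]-st[1][1]; print("case yaw from y",np.arctan2(-a[0],a[1]),"from x",np.arctan2(b[1],b[0]),np.linalg.norm(a),np.linalg.norm(b))
print("hub",cen(c,(0,0,0),(179,255,70),(321,273),9,.2334))
# tops
k=blob(c,(0,0,140),(179,90,255),(473,201),45,3); r=cv2.minAreaRect(k); print("bow",r)
E
```

```text
[25, 114, 255] [25, 116, 255] [17, 116, 237] [25, 22, 255] [24, 121, 255]
ring ((298.95147705078125, 111.6161117553711), (6.935901165008545, 31.107088088989258), 130.65635681152344) [[ 0.47784715 -0.1408125   0.062     ]]Traceback (most recent call last):
  File "<stdin>", line 9, in <module>
  File "<stdin>", line 6, in cen
ZeroDivisionError: float division by zero
```

```bash
cat >> h.py <<'E'
Y=((22,85,200),(34,255,255))
def cen(c,col,near,r,z):
    k=blob(c,*col,near,r,3); m=cv2.moments(k); uv=(m['m10']/m['m00'],m['m01']/m['m00']); return np.round(uv,1),np.round(cast(c,uv,z)[0],4),cv2.contourArea(k)
E
python3 - <<'E'
from h import *; import pickle
c=pickle.load(open("w2.pkl","rb"))
k=blob(c,*Y,(324,79),56,3); e=cv2.fitEllipse(k); print("ring",e,cast(c,e[0],.062))
print("dot",cen(c,Y,(324,80),12,.062))
st=[cen(c,Y,p,12,.05) for p in((217,95),(440,267),(536,169))]; print(st)
a=st[0][1]-st[1][1]; b=st[2][1]-st[1][1]; print("case yaw from y",np.arctan2(-a[0],a[1]),"from x",np.arctan2(b[1],b[0]),np.linalg.norm(a),np.linalg.norm(b))
print("hub",cen(c,((0,0,0),(179,255,70)),(321,273),9,.2334))
k=blob(c,(0,0,140),(179,80,255),(473,201),45,3); r=cv2.minAreaRect(k); print("bow",r)
E
```

```text
ring ((323.6041259765625, 77.9118881225586), (87.68882751464844, 92.77264404296875), 1.5199494361877441) [[ 0.51641058 -0.1358929   0.062     ]]
dot (array([323.5,  79.5]), array([ 0.5153, -0.1368,  0.062 ]), 41.5)
[(array([217.3,  94.8]), array([ 0.4314, -0.0707,  0.05  ]), 101.5), (array([439.7, 266.7]), array([ 0.4685, -0.3814,  0.05  ]), 57.5), (array([536.2, 168.9]), array([ 0.6189, -0.3631,  0.05  ]), 79.5)]
case yaw from y 0.11884508082905529 from x 0.12108034395142175 0.31290717473397767 0.15150924064227897Traceback (most recent call last):
  File "<stdin>", line 7, in <module>
  File "h.py", line 26, in cen
    k=blob(c,*col,near,r,3); m=cv2.moments(k); uv=(m['m10']/m['m00'],m['m01']/m['m00']); return np.round(uv,1),np.round(cast(c,uv,z)[0],4),cv2.contourArea(k)
                                                   ~~~~~~~~^~~~~~~~~
ZeroDivisionError: float division by zero
```

```bash
python3 - <<'E'
from bench import *; from h import *; import pickle
c=pickle.load(open("w2.pkl","rb"))
g=c["image"][262:284,310:332].astype(int).sum(2); v,u=np.unravel_index(g.argmin(),g.shape); print("hub px",u+310,v+262)
hub=cast(c,(u+310,v+262),.2334)[0]
k=cv2.convexHull(blob(c,(105,100,30),(130,255,255),(321,265),80)); e=cv2.fitEllipse(k); w=cast(c,e[0],.2254)[0]
tcp=np.array([0.44166702,-0.20802348]); print("hub off",hub[:2]-tcp,"ellipse off",w[:2]-tcp,e)
u_=np.array([np.cos(.785),np.sin(.785)]); off=u_*np.dot(hub[:2]-tcp,u_)
print("along tool x",np.dot(hub[:2]-tcp,u_),np.dot(w[:2]-tcp,u_))
F=np.array([.5153,-.1373]); np.save("floor.npy",F)
k=blob(c,(0,0,140),(179,80,255),(473,201),45,3); print("bow",cv2.minAreaRect(k))
p=F-(off if np.linalg.norm(off)<.004 else 0); o=ori(.785); print(p)
arm.line_to([*p,.2],.25,o); arm.line_to([*p,.085],.2,o); arm.pause(.3)
err=current_ee_pos()[:2]-p; print("err",err,current_force()); p2=p-err
hit=arm.line_to([*p2,.058],.025,o,force_limit=4); print(hit,current_ee_pos(),current_ee_pos()[:2]-p,current_force(),current_time_s())
claw.release(); arm.pause(.2)
arm.line_to([*p2,.2],.2,o)
q=np.load("wheels.npy")[1][:2]; q=np.array([.5185,.3055])
arm.move_to([*q,.22],o); arm.pause(.2)
c=optics.camera("wrist"); pickle.dump(c,open("w3.pkl","wb")); t=optics.camera("top"); pickle.dump(t,open("t3.pkl","wb"))
cv2.imwrite("pics/w3.png",np.hstack([c["image"],cv2.resize(t["image"][170:270,300:440],(560,400),interpolation=cv2.INTER_CUBIC)])[:, 100:900]); print(current_time_s(),current_ee_pos())
E
```

```text
hub px 320 271
hub off [0.00025847 0.00148288] ellipse off [-0.00013955  0.00078367] ((320.4821472167969, 263.974853515625), (137.99656677246094, 145.22682189941406), 92.79447937011719)
along tool x 0.0012309800744266025 0.0004552051213048867
bow ((468.3936462402344, 194.40866088867188), (40.087196350097656, 76.67228698730469), 54.688785552978516)
[ 0.51442922 -0.13817009]
err [ 0.00057787 -0.00015544] [-0.47372258  0.34711577 -3.55613868]
True [ 0.51385427 -0.13802651  0.06453283] [-0.00057495  0.00014358] [-0.67633183  0.57203605  5.09201749] 11.4417
14.7333 [0.51886356 0.30475169 0.22002392]
```

View pics/w3.png

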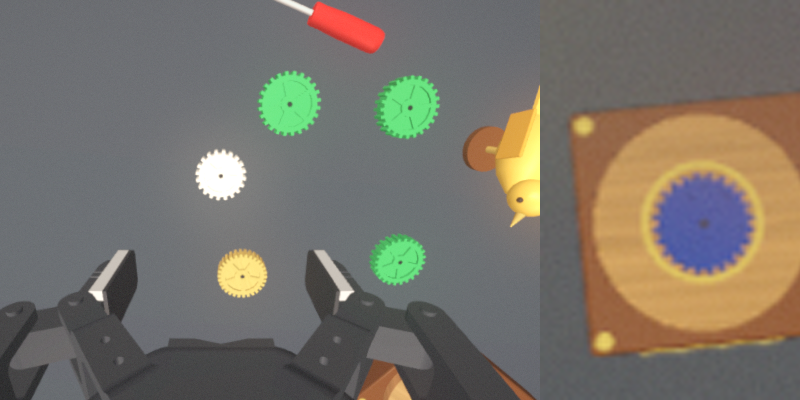

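The large wheel lies centred in the ring: wheel at about (704,223) in the crop, ring at about (704,222). The small wheel is at (320,175) in the full wrist frame, and the closing line is free. Next I'll grasp it a little higher so the tips clear the large wheel.

```bash
python3 - <<'E'
from bench import *; from h import *; import pickle
c=pickle.load(open("w3.pkl","rb")); t=pickle.load(open("t3.pkl","rb"))
S,e=disc(c,((0,0,120),(179,70,255)),(320,175),36,.008); print(S,e)
F=np.load("floor.npy")
p=S[:2]; o=ori(.785); u_=np.array([np.cos(.785),np.sin(.785)])
arm.line_to([*p,.04],.25,o); arm.pause(.2); err=current_ee_pos()[:2]-p; print("err",err)
arm.line_to([*(p-err),.008],.08,o); print(current_force()); claw.grasp(60); z0=current_ee_pos()[2]; print(current_gripper_width(),current_ee_pos(),current_force(),current_time_s())
arm.line_to([*p,.2],.25,o)
arm.move_to([*(F-.10*u_),.22],o); arm.pause(.2); tcp=current_ee_pos()
c=optics.camera("wrist"); pickle.dump((c,tcp,z0),open("w4.pkl","wb")); cv2.imwrite("pics/w4.png",c["image"]); print(current_time_s(),tcp,current_gripper_width(),current_force())
E
```

```text
[0.51684301 0.30419405 0.008     ] ((320.0, 175.0), (71.73444366455078, 71.73444366455078), 0.0)
err [0.00101871 0.00061208]
[-0.51823411  0.45297331  0.38592872]
0.05756081762426871 [0.51632421 0.3037614  0.009027  ] [-0.72913018 -0.18887918  5.71864696] 16.725
19.7667 [ 0.44503485 -0.20724427  0.21996203] 0.05758907830168069 [-0.41288011 -0.08236533 -0.74518683]
```

View pics/w4.png

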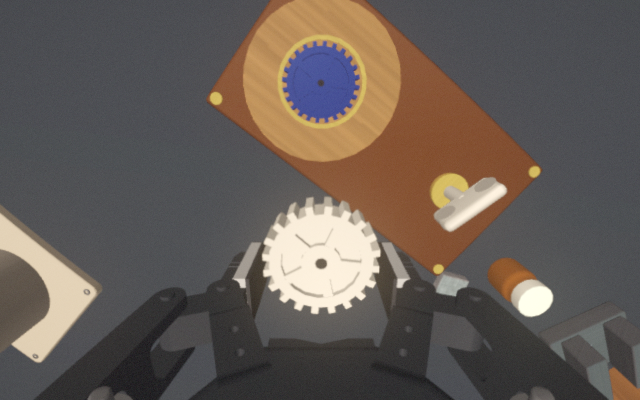

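The small wheel is held, with its hub at (321,264). The large wheel sits evenly inside the ring, with its hub at (321,83).

```bash
python3 - <<'E'
from bench import *; from h import *; import pickle
c,tcp,z0=pickle.load(open("w4.pkl","rb")); im=c["image"].astype(int).sum(2)
def hub(u,v,z,r=6):
    g=im[v-r:v+r+1,u-r:u+r+1]; w=(np.median(g)-g).clip(0); w[w<.6*w.max()]=0; y,x=np.mgrid[-r:r+1,-r:r+1]
    uv=(u+(w*x).sum()/w.sum(),v+(w*y).sum()/w.sum()); return uv,cast(c,uv,z)[0]
L=hub(321,83,.078,5); H=hub(321,264,tcp[2]-z0+.016); print("large hub",L,"held hub",H)
k=cv2.convexHull(blob(c,(105,100,30),(130,255,255),(321,83),48)); e=cv2.fitEllipse(k); print("large ellipse",e,cast(c,e[0],.070)[0])
k=blob(c,*Y,(323,82),56,3); e=cv2.fitEllipse(cv2.convexHull(k)); print("ring",e,cast(c,e[0],.062)[0])
u_=np.array([np.cos(.785),np.sin(.785)]); a=np.dot(H[1][:2]-tcp[:2],u_); print("off",H[1][:2]-tcp[:2],"along x",a)
E
```

```text
large hub ((np.float64(320.3400365630713), np.float64(82.47257769652651)), array([ 0.51379178, -0.1368285 ,  0.078     ])) held hub ((np.float64(320.81540104874733), np.float64(263.2553893959992)), array([ 0.44589293, -0.20566061,  0.22693503]))
large ellipse ((320.65045166015625, 81.40945434570312), (75.30764770507812, 80.03372192382812), 179.65089416503906) [ 0.51511652 -0.1358765   0.07      ]
ring ((321.6515808105469, 81.25145721435547), (88.10228729248047, 93.12703704833984), 179.47332763671875) [ 0.51637858 -0.13593292  0.062     ]
off [0.00085807 0.00158367] along x 0.0017263647875410898
```

```bash
python3 - <<'E'
from bench import *; from h import *; import pickle
o=ori(.785); p=np.array([.5132,-.1381])
arm.line_to([*p,.2],.25,o); arm.line_to([*p,.108],.2,o); arm.pause(.3)
err=current_ee_pos()[:2]-p; print("err",err,current_force()); p2=p-err
hit=arm.line_to([*p2,.080],.025,o,force_limit=4); print(hit,current_ee_pos(),current_force(),current_time_s())
if hit or current_ee_pos()[2]<.088:
    claw.release(); arm.pause(.2); print(current_force())
    arm.line_to([*p2,.2],.2,o)
    u_=np.array([np.cos(.785),np.sin(.785)])
    arm.move_to([*(np.array([.5143,-.137])-.02*u_),.24],o); arm.pause(.2); tcp=current_ee_pos()
    c=optics.camera("wrist"); pickle.dump((c,tcp),open("w5.pkl","wb")); cv2.imwrite("pics/w5.png",c["image"])
print(current_time_s())
E
```

```text
err [ 0.00064775 -0.00021706] [ 0.46901607  0.52942058 -1.1949895 ]
True [ 0.51261396 -0.13791061  0.08704074] [-1.02054919  0.24497568  4.88458889] 22.025
[ 0.23861933  0.36751128 -0.3285956 ]
23.8917
```

View pics/w5.png

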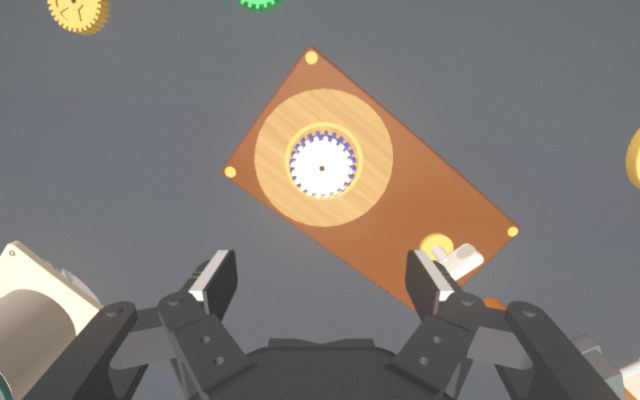

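The small wheel now lies on the large one, concentric with it, hub at (322,168). Next I'll measure the stack and look at the key from straight above.

```bash
python3 - <<'E'
from bench import *; from h import *; import pickle
c,tcp=pickle.load(open("w5.pkl","rb")); im=c["image"].astype(int).sum(2)
g=im[160:177,314:331]; w=(np.median(g)-g).clip(0); w[w<.6*w.max()]=0; y,x=np.mgrid[160:177,314:331]; uv=((w*x).sum()/w.sum(),(w*y).sum()/w.sum())
print("small hub",uv,cast(c,uv,.094)[0])
st=[cen(c,Y,p,12,.05)[1][:2] for p in((311,58),(230,172),(512,231))]; print(st)
a=st[0]-st[2]; b=st[0]-st[1]; C=(st[1]+st[2])/2  # stud 0 = (+x,+y), 1=(-x,+y), 2=(+x,-y)
yaw=np.arctan2(-a[0],a[1]); yx=np.arctan2(b[1],b[0]); print("yaw",yaw,yx,"centre",C)
key=C+.095*np.array([np.sin(yaw),-np.cos(yaw)]); fl=C+.08*np.array([-np.sin(yaw),np.cos(yaw)]); print("key",key,"floor",fl)
k0=np.array([.5366,-.3112]); 
for ph in(3.02,2.4,1.8,1.2,.6,.4): 
    q=kinematics.ik([*k0,.086],ori(ph)); print(ph,None if q is None else np.round(q,2).tolist())
arm.move_to([*k0,.24],ori(3.02)); arm.pause(.2); tcp=current_ee_pos()
c=optics.camera("wrist"); pickle.dump((c,tcp),open("w6.pkl","wb")); cv2.imwrite("pics/w6.png",c["image"]); print(tcp,current_time_s())
E
```

```text
small hub (np.float64(321.4990895848507), np.float64(168.00673707210487)) [ 0.51331925 -0.13601663  0.094     ]
[array([ 0.5809, -0.0531]), array([ 0.4307, -0.0713]), array([ 0.6184, -0.3635])]
yaw 0.12022917989641355 0.12058390240523209 centre [ 0.52455 -0.2174 ]
key [ 0.53594427 -0.31171421] floor [ 0.51495482 -0.13797751]
3.02 [0.87, 0.87, -0.66, 1.71, 0.7, 0.81, 1.33]
2.4 [0.78, 0.83, -0.5, 1.72, 0.55, 0.74, 0.83]
1.8 [0.69, 0.8, -0.34, 1.72, 0.39, 0.69, 0.37]
1.2 [0.6, 0.78, -0.19, 1.72, 0.22, 0.66, -0.09]
0.6 [0.53, 0.78, -0.08, 1.72, 0.09, 0.64, -0.57]
0.4 [0.5, 0.78, -0.04, 1.73, 0.05, 0.64, -0.73]
[ 0.53670765 -0.31082675  0.24005993] 25.9833
```

View pics/w6.png

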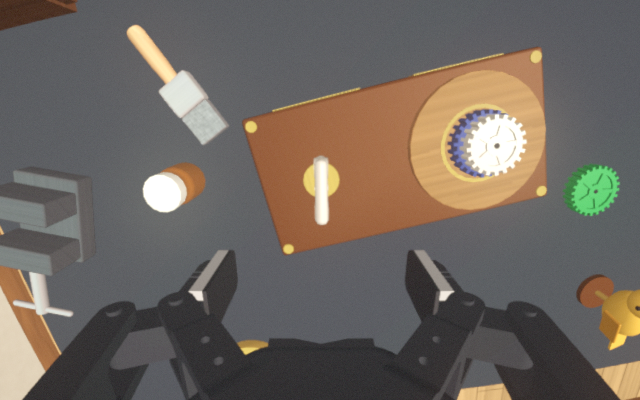

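The bow runs from (320,157) to (322,222), nearly along the tool x at this yaw. The stack is undisturbed, at (490,145). I'll refine the bow's yaw, grip it, and wind it in part turns, regripping between them while watching the moment.

```bash
python3 - <<'E'
from bench import *; from h import *; import pickle
c,tcp=pickle.load(open("w6.pkl","rb"))
k=blob(c,(0,0,170),(179,60,255),(321,190),42,3)[:,0]
X=cast(c,k,.110)[:,:2]; (m,s,a)=cv2.minAreaRect((X*1e4).astype(np.float32)); v=cv2.boxPoints((m,s,a)); e=max((v[1]-v[0],v[2]-v[1]),key=np.linalg.norm)
by=np.arctan2(e[1],e[0]); by=(by+np.pi/2)%np.pi-np.pi/2
print("bow centre",np.array(m)/1e4,"size",np.array(s)/1e4,"yaw",by,"key",.1204-by)
ph=np.pi+by; key=np.array([.5362,-.3115]); end=.1204+np.pi-2.6
arm.line_to([*key,.13],.2,ori(ph)); arm.pause(.2); err=current_ee_pos()[:2]-key; print("err",err); key=key-err; np.save("key.npy",key)
print(arm.line_to([*key,.086],.08,ori(ph),force_limit=15),current_ee_pos())
claw.grasp(60); print(current_gripper_width(),current_force(),current_ft_torque(),current_time_s())
for i in range(2):
    ph-=.3; arm.move_to([*key,.086],ori(ph)); print(round(ph,3),np.round(current_ee_pos(),4),np.round(current_force(),1),np.round(current_ft_torque(),2),current_time_s())
claw.release(); arm.pause(.1); print(current_force(),current_ft_torque(),current_time_s(),"end",end)
c=optics.camera("top"); pickle.dump(c,open("t7.pkl","wb"))
np.save("ph.npy",[ph,end])
E
```

```text
bow centre [ 0.53476133 -0.31025005] size [0.01272293 0.06667321] yaw -0.108593106 key 0.2289931
err [ 0.00092471 -0.00031759]
False [ 0.53549434 -0.31099416  0.08586178]
0.011531189295843293 [-1.36819972  2.35042759  3.28873576] [0.40449668 0.17296813 0.0577338 ] 28.25
2.733 [ 0.5355 -0.3101  0.0863] [-1.   3.6  3.7] [ 0.78  0.24 -0.05] 28.5917
2.433 [ 0.5358 -0.3097  0.0863] [-0.5  4.9  5. ] [ 1.01  0.08 -0.06] 28.9333
[-0.73167092  0.28079606 -0.54858351] [-0.00298313 -0.03090811  0.0190272 ] 29.7417 end 0.6619926535897931
```

```bash
python3 - <<'E'
from bench import *; from h import *; import pickle
key=np.load("key.npy"); ph,end=np.load("ph.npy"); key=np.array([.5350,-.3112])
def show(): print(round(ph,3),round(2*np.arctan2(current_orientation()[1],current_orientation()[0]),3),np.round(current_ee_pos(),4),np.round(current_force(),1),np.round(current_ft_torque(),2),round(current_time_s(),1),round(current_gripper_width(),4))
for n,step in((2,.3),(2,.3)):
    claw.grasp(60)
    for i in range(n): ph-=step; arm.move_to([*key,.086],ori(ph)); show()
    claw.release()
claw.grasp(80); arm.pause(.1); show()
for d in(.3,.1,0,-.03,-.06,-.09,-.12):
    ph=end+d; arm.move_to([*key,.086],ori(ph)); arm.pause(.2); show()
    if abs(current_ft_torque()[2])>.5: break
np.save("ph.npy",[ph,end])
E
```

```text
2.133 2.137 [ 0.5365 -0.3098  0.0863] [ 3.7  3.9 -0.6] [ 0.7  -0.61 -0.05] 30.8 0.0115
1.833 1.837 [ 0.5369 -0.3097  0.0862] [ 4.1  4.  -0.2] [ 0.69 -0.68 -0.05] 31.1 0.0112
1.533 1.533 [ 0.5371 -0.3107  0.0864] [ 5.1  0.6 -1.9] [ 0.19 -0.92 -0.02] 32.8 0.011
1.233 1.234 [ 0.5372 -0.3107  0.0864] [ 5.9  0.2 -1.1] [ 0.14 -0.89 -0.08] 33.1 0.0115
1.233 1.233 [ 0.5368 -0.3118  0.0864] [ 4.5 -2.  -2.5] [-0.38 -0.8  -0.02] 34.6 0.0111
0.962 0.967 [ 0.5365 -0.3117  0.0864] [ 4.9 -2.1 -1.9] [-0.31 -0.84 -0.04] 35.1 0.0109
0.762 0.77 [ 0.5364 -0.3116  0.0864] [ 4.9 -1.6 -1. ] [-0.35 -0.85 -0.04] 35.6 0.0111
0.662 0.67 [ 0.5363 -0.3115  0.0864] [ 5.5 -1.4 -0.4] [-0.25 -0.98 -0.04] 36.0 0.0112
0.632 0.643 [ 0.5362 -0.3115  0.0864] [ 4.6 -2.8 -0.4] [-0.36 -0.85  0.61] 36.5 0.0113
```

The moment about z jumped to 0.61 Nm at tool yaw 0.64, so the key is on its hard stop. Release, rise and check everything.

```bash
python3 - <<'E'
from bench import *; from h import *; import pickle
claw.release(); arm.pause(.2); p=current_ee_pos(); ph=.643
arm.line_to([p[0],p[1],.26],.2,ori(ph)); arm.pause(.3)
c=optics.camera("wrist"); t=optics.camera("top"); pickle.dump((c,t),open("w8.pkl","wb"))
tt=cv2.resize(t["image"][90:280,140:440],None,fx=2.1,fy=2.1)[:, :640]
cv2.imwrite("pics/w8.png",cv2.resize(np.vstack([c["image"],cv2.copyMakeBorder(tt,0,0,0,640-tt.shape[1],0)]),None,fx=.74,fy=.74)); print(current_time_s())
uv=proj(c,[.5355,-.3110,.11])[0]; print(uv)
k=blob(c,(0,0,170),(179,60,255),uv,45,3)[:,0]
X=cast(c,k,.110)[:,:2]; r=cv2.minAreaRect((X*1e4).astype(np.float32)); v=cv2.boxPoints(r); e=max((v[1]-v[0],v[2]-v[1]),key=np.linalg.norm)
by=np.arctan2(e[1],e[0]); print("bow",r,"yaw mod pi",by%np.pi,"key",(.1204-by)%np.pi)
E
```

```text
38.825
[322.02998426 186.05168249]
bow ((5370.86474609375, -3096.23291015625), (663.8456420898438, 123.26333618164062), 37.226802825927734) yaw mod pi 0.64973056 key 2.6122622
```

View pics/w8.png

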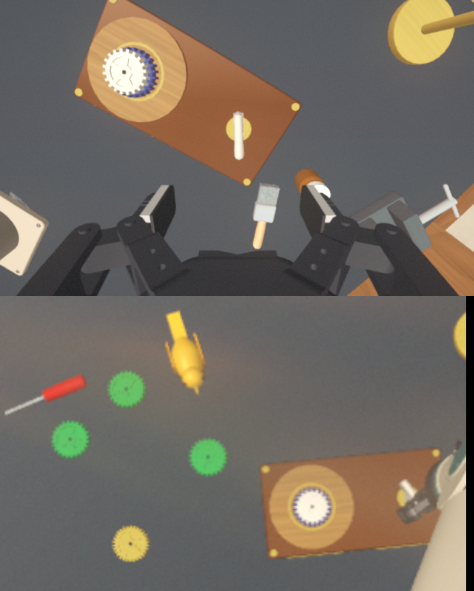

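The bow reads 2.61, on its stop. The stack is concentric in the ring at about (311,507), and the brass wheel and nightingale are where they were.

```bash
python3 -c "
from bench import *
print(order.sign_off(),current_time_s())"
```

```text
the job is handed in; nothing more can be done
the job is handed in; nothing more can be done
```

The job is handed in at about 39 s: the blued wheel and then the bright-steel wheel were set down centred on the cage floor to within about 2 mm, the key is wound to its hard stop (measured 2.61 rad), and the brass wheel and nightingale were not touched.

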